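# Index the hull stand one hole toward the blue dish

## Task

Hook a fingertip under the red pull ring on the hull stand, lift the spring pin, swing the arm so that its ring end goes one hole toward the blue dish, and let the pin drop fully into that hole; then take the finger out of the ring. Use the fingertip only: do not grip the ring or force it hard, and leave the dish, phoenix head, brush and can where they stand.

Things in the scene. Friction and masses are not known exactly. Their poses are not given: they have to be found in the camera images.
- hull_stand: Green foot fixed on the table with a steel arc plate (top 30 mm up) of 5 black holes, on a 190 mm radius about the pivot, 0.35 rad (66 mm) apart. Origin: on the pivot axis, table height. x points from the middle hole to the pivot (away from the robot, turned up to 12 degrees), y to the robot's left, z up. The dish is on its +y or its -y side
- swing_arm (a joint): Angle (rad) of the yellow arm, 30 mm wide, top 48 mm up, reaching from the pivot 210 mm toward the robot. Starts at 0, pin in the middle hole; positive when the ring end swings to hull_stand's +y side. Holes at -0.70, -0.35, 0, 0.35, 0.70; stops at 0.72 each way. Light friction (under 1 N at the ring): it stays where it is left
- index_pin (a joint): Lift (m) of the spring pin on the arm 190 mm from the pivot: 0 fully down in a hole, stop at 0.020. Round-ended, 10 mm thick, it goes 10 mm deep into 13 mm holes: clear above 0.010; let down between holes it rides on the plate at 0.010 and drops by itself when over a hole. Spring and weight press it down with 4 N at the bottom, 6.5 N at the top
- pull_ring: Red pull ring fixed on the pin's top, bar 6 mm thick, clear opening 54 mm, outside 66 mm. Origin: centre of the opening, 106 mm above the table with the pin down, 171 mm from the pivot axis. Axes go with the arm: x toward the pivot, y sideways, z up. It only goes up and down on the arm and swings with it. Nothing stands within 45 mm behind it
- ring_top (a point): Middle of the ring's top bar. The ring leans: this is 19 mm farther along the ring's +x and 23 mm higher than its centre, its foot on the pin as much nearer and lower. The opening faces the robot and 40 degrees up: a finger slanting 40 to 45 degrees down along +x (or up to 30 degrees to either side of +x) goes through and, raised, lifts the ring by this bar
- hull_prow (a point): Near tip of the vermilion boat hull (210 mm long, 76 mm wide) fixed on the arm over the pivot; this point is 100 mm from the pivot toward the ring and 124 mm above the table, the hull's highest
- blue_dish: Blue glazed bowl, 100 mm across, 34 mm high, loose. Origin: centre of its underside. Stands about 260 mm to one side of the stand; it tells the direction of the swing
- phoenix_head: Gold phoenix head on a round foot, 72 mm wide, 150 mm tall, loose, on the side opposite the dish. Origin: centre of its underside
- brush: Flat bristle brush, 205 mm long, 45 mm wide, 13 mm high, lying loose beside the stand. Origin: on the table under its middle; x along it toward the bristles
- lacquer_can: Lacquer can, 68 mm across, 90 mm high, loose. Origin: centre of its underside
Mind the look-alikes: they are no part of the job. Of the things that look like the blue_dish, the smallest one is meant.

How it is judged:
On the way, in this order (a step that is already met when the one before it is completed fails the run):
1. the pin is lifted clear of its hole by a finger at the ring (value of joint index_pin above 0.0105 m and contact force between the fingers and pull_ring above 0.5 N), for 0.1 s.
2. the pin is down in the next hole toward the dish (((y of blue_dish in the frame of hull_stand above 0 m and value of joint swing_arm between 0.32 and 0.38 rad) or (y of blue_dish in the frame of hull_stand below 0 m and value of joint swing_arm between -0.38 and -0.32 rad)) and value of joint index_pin below 0.003 m), for 0.2 s.
At the end, for the whole second after the job is handed in: The arm rests within 0.03 rad of the first hole on the dish's side (0.35 rad, sign by side), the pin is down to within 3 mm, and dish, phoenix head, brush and can are within 20 mm of where they stood (all of step 2 and velocity of joint swing_arm between -0.05 and 0.05 rad/s and distance of each of blue_dish, phoenix_head, brush, lacquer_can from where it was at the start of the episode below 0.02 m); the robot touches nothing.
It fails at once if a bystander is shoved, lifted or carried more than 20 mm (distance of any of blue_dish, phoenix_head, brush, lacquer_can from where it was at the start of the episode above 0.02 m).
It fails at once if the ring is gripped or forced (more than 30 N on it) (contact force between the fingers and pull_ring above 30 N).
It also fails if it takes over 54 s, if anything falls off the work surface, if the arm or the gripper's body presses on something with over 40 N, if the wrist force passes 120 N, or if a joint passes its speed limit or range.

## Robot

A 6-joint arm with a two-finger parallel gripper is mounted at the origin on the work surface. World frame = base frame: x ahead of the robot, y to its left, z up, the work surface at z = 0. Lengths are in m, angles in rad, forces in N, time in s.
With the tool pointing down it reaches from about 0.3 to 0.775 m from the base axis. Payload 14.6 kg.
Tool frame: the origin (TCP) lies at the very end of the fingers, on their centre line; the grasp point (between the pads) lies 19 mm behind it; z points along the fingers, y is the line along which they close (so a half turn about z gives the same grasp; the last joint's range is limited). The gripper opens to 94 mm and grips with 3 to 60 N. Pads are 16 mm wide; open, the fingers measure 119 mm over their backs; the gripper's body (75 mm by 177 mm) begins 78 mm behind the grasp point.
Start: joints at [-1.279, 0.3, 1.521, -0, 1.321, -0.067], TCP at [0.193, -0.515, 0.205] pointing down, gripper open.
Joint ranges: [-3.03, 3.03], [-0.79, 2.21], [0.23, 2.52], [-1.04, 4.18], [0, 3.07], [-2.55, 2.55]. Speed limits (rad/s): [2.22, 2.22, 2.57, 3.14, 3.14, 3.14].

## Interface

Orientations are given as [roll, pitch, yaw] about the fixed x, y, z axes, in that order (R = Rz(yaw) Ry(pitch) Rx(roll)).
In Python, from station import ctrl gives the robot as it stands.
- The arm moves only by the tool carry_out, never from a script. Its argument "motion" is text: rows parted by semicolons, each of 7 numbers parted by spaces: the shift along the world's x, y, z in m, then the turn, a rotation vector about the world's x, y, z in degrees, then the closure in counts, from 0 (fully open) to 255 (shut). In form: dx dy dz wx wy wz hand; .... A call has 1 to 20 rows; each row shifts and turns the commanded pose from where the row before left it; what a row does not reach is not made up. A row lasts 1/12 s, in which the tool goes at most 41.7 mm and 7.16 degrees, less where a joint would pass 70% of its speed; a pose out of reach is approached as far as the arm can. A call is refused whole if a number of a shift passes 0.0417 or a number of a turn 7.16, either way. A call with a gripper value outside its range is refused whole. The fingers move at their own pace and stop on an object; "grip_force" is the grip in N (left out, the last holds). Time passes only in rows, so rows that do not move let the fingers close. It gives the time, the measured TCP pose, the force, the opening and the grip force at its end, in the units of the state.
- ctrl.get_obs(): the state, without advancing time (a new reading comes with each control period).
- ctrl.camera(name): name is "scene" or "top"; returns a dict with "pixels" (480x640x3 uint8, red, green, blue), "range_z" (480x640 float32, m along the optical axis (not along the pixel's ray), 0 where there is no reading), "K" (3x3 intrinsics, pixels), "position" and "attitude" of the camera in the world. Camera axes: x right, y up, looking along -z (the intrinsics and any distortion apply to the point x, -y, -z); pixel columns grow to the right and rows downward; lengths in m; the calibration is good to about 2 mm. A picture is of the moment at which its call begins.
- ctrl.hand_in(): hands the job in; it is judged then, once.
The state is a dict: "time_s": time; "qpos": joint angles; "joint_vel": joint speeds; "tau": joint torques, N m; "ee_pos": TCP position; "eef_rot": TCP orientation; "force": force on the tool from outside, world axes, zero at the start; "moment": the same for the moment, N m; "grip_width": finger opening in m; "grip_force": force on a finger pad.
Only numpy, scipy, OpenCV 4.12 (cv2) and the standard library are available. Lean on these libraries where they do the work, as an engineer would, in place of code of your own. Each camera call takes 0.05 s, during which the arm holds its last target. There are 200 camera calls.

## Working session

There is one attempt and no reset: what is moved stays moved. The work goes in short steps, Python scripts to look and compute and a tool call to move; the robot and the scene stay as the last step left them, time stands still between calls to the robot, and variables do not carry over. Pictures are saved under pics/ and viewed, at most 10 in all, crops included, and the job is handed in when it is done.

Besides the shell and the picture viewer there is one more tool, called after "Emit:" as a command line: name --argument value ..., lists and objects as JSON in quotes. carry_out: Moves the arm, as the interface text tells. Its arguments: {"type":"object","properties":{"motion":{"type":"string"},"grip_force":{"type":"number"}},"required":["motion"]}

```bash
mkdir -p pics; ls
cat > h.py <<'E'
import numpy as np, cv2
from station import ctrl
def cam(n):
    c=ctrl.camera(n); K=np.array(c["K"]); d=c["range_z"]
    A=np.array(c["attitude"]); 
    c["A"]=A; return c
def R(c):
    A=c["A"]
    if A.shape==(3,3): return A
    from scipy.spatial.transform import Rotation as Ro
    return Ro.from_euler('xyz',A).as_matrix() if A.size==3 else Ro.from_quat(A).as_matrix()
def pts(c):
    K=np.array(c["K"]); d=c["range_z"]; v,u=np.mgrid[0:480,0:640]
    P=np.stack([(u-K[0,2])/K[0,0]*d,-(v-K[1,2])/K[1,1]*d,-d],-1)
    return P@R(c).T+np.array(c["position"])
E
python3 - <<'E'
from h import *
for n in("top","scene"):
    c=cam(n); print(n,c["K"],c["position"],c["attitude"],[k for k in c]); print(np.mean(c["range_z"]>0))
    cv2.imwrite(f"pics/{n}0.png",c["pixels"][...,::-1]); P=pts(c); print(P[240,320],P[400,320],P[300,100])
print(ctrl.get_obs())
E
```

```text
pics
top [[563.46326722   0.         325.33646111]
 [  0.         563.46326722 246.24375323]
 [  0.           0.           1.        ]] [ 0.38416977 -0.02284726  1.29014975] [ 0.16305444  0.0238696  -1.59546356] ['pixels', 'range_z', 'K', 'position', 'attitude', 'A']
0.9958203125
[0.60454899 0.01348718 0.04351941] [0.25149862 0.02306835 0.00097457] [0.48583186 0.52267924 0.00698981]
scene [[525.38155352   0.         311.2104448 ]
 [  0.         525.38155352 243.95045213]
 [  0.           0.           1.        ]] [ 1.3501439  -0.62296557  0.86856255] [ 9.17515996e-01 -1.42265682e-04  8.86156054e-01] ['pixels', 'range_z', 'K', 'position', 'attitude', 'A']
0.9944563802083334
[0.47689099 0.12110262 0.00425323] [ 8.72067255e-01 -2.10299859e-01  5.12666407e-04] [ 0.32588652 -0.43559988  0.00250936]
{'time_s': 0.1, 'qpos': array([-1.27861567e+00,  3.00381688e-01,  1.52150969e+00,  9.73517852e-06,
        1.32070746e+00, -6.65814379e-02]), 'joint_vel': array([ 0.00013028, -0.00141303, -0.00152716,  0.00242205, -0.00071421,
       -0.00139699]), 'tau': array([ 9.09553764e-04, -5.32650125e+01, -3.53280580e+01,  7.09305773e-02,
        2.34916754e-02, -3.96792359e-05]), 'ee_pos': array([ 0.19305527, -0.51475511,  0.20496558]), 'eef_rot': array([-3.14058933e+00, -7.63527343e-05,  3.58759643e-01]), 'force': array([-0.36986793,  0.06522215, -0.09722654]), 'moment': array([-0.03267047, -0.01447216, -0.01794779]), 'grip_force': 0.0, 'grip_width': 0.09397395798134427}
```

View pics/top0.png

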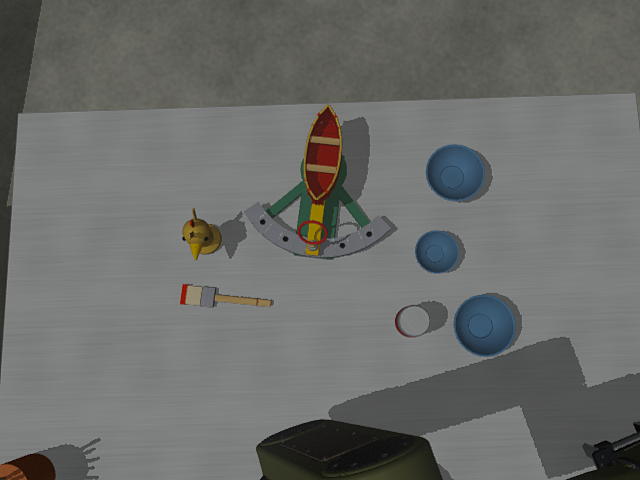

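View pics/scene0.png

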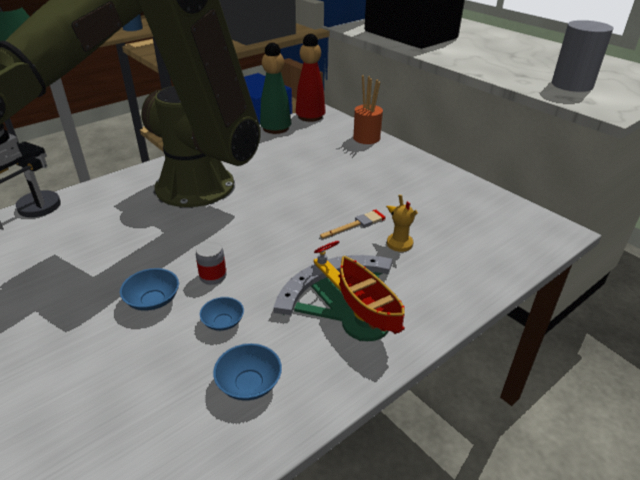

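The top view shows the stand with its ring at (313,232) and the arc plate below the hull. Three blue bowls lie to the right at (455,172), (438,251) and (485,324). The smallest looks like (438,251), and all three are on the robot's right, which is the −y side. The phoenix is at (200,238), the brush at (225,297) and the can at (412,321). The scene view agrees: the ring is at (327,246) and the bowls at (150,290), (221,314) and (247,371).

Run:
```python
from h import *
from scipy.optimize import least_squares
c=cam("top");P=pts(c);im=c["pixels"];hsv=cv2.cvtColor(im,cv2.COLOR_RGB2HSV);H,S,V=[hsv[...,i].astype(int) for i in range(3)]
b=((H>95)&(H<120)&(S>100)).astype(np.uint8)
n,l,st,ce=cv2.connectedComponentsWithStats(b)
for i in range(1,n):
    if st[i,4]>200:
        Q=P[l==i]; print("blue",ce[i].round(),Q[:,:2].min(0).round(3),Q[:,:2].max(0).round(3),np.percentile(Q[:,2],[2,98]).round(3))
# holes: dark pixels near plate
K=np.array(c["K"]);Rm=R(c);o=np.array(c["position"])
def ray(u,v,z):
    d=Rm@np.array([(u-K[0,2])/K[0,0],-(v-K[1,2])/K[1,1],-1]);return o+d*(z-o[2])/d[2]
g=cv2.cvtColor(im,cv2.COLOR_RGB2GRAY)
m=np.zeros((480,640),np.uint8);m[195:265,240:405]=(g[195:265,240:405]<45)
n,l,st,ce=cv2.connectedComponentsWithStats(m)
for i in range(1,n):
    if 8<st[i,4]<150: print("hole",ce[i].round(1),st[i,4],ray(*ce[i],0.03).round(4))
# ring by colour+height
r=((H<8)|(H>172))&(S>120)&(V>60)
m=np.zeros((480,640),bool);m[215:250,290:335]=r[215:250,290:335]
Q=P[m];Q=Q[(Q[:,2]>.075)&(Q[:,2]<.14)];print("ring",len(Q),Q.min(0),Q.max(0),Q.mean(0))
mm=Q.mean(0);u,s,vt=np.linalg.svd(Q-mm);print(vt[2])
top=Q[np.argsort(Q[:,2])[-25:]].mean(0);print("top",top,"foot",Q[np.argsort(Q[:,2])[:15]].mean(0))
v,u=np.nonzero(m);print("px",u.min(),u.max(),v.min(),v.max())
cv2.imwrite("pics/crop.png",cv2.resize(im[120:290,230:500,::-1],None,fx=2.9,fy=2.9,interpolation=cv2.INTER_CUBIC))
s=cam("scene");np.save("s.npy",s["pixels"]);cv2.imwrite("pics/crops.png",cv2.resize(s["pixels"][180:400,190:430,::-1],None,fx=2.7,fy=2.7,interpolation=cv2.INTER_CUBIC))
```

```text
blue [455. 172.] [ 0.384 -0.365] [ 0.817 -0.023] [0.004 0.049]
blue [437. 251.] [ 0.384 -0.296] [ 0.62  -0.023] [0.002 0.036]
blue [484. 325.] [ 0.342 -0.405] [ 0.472 -0.023] [0.004 0.049]
hole [320.6 199. ] 82 [0.7026 0.0104 0.03  ]
hole [324.4 216.9] 37 [0.6602 0.0027 0.03  ]
hole [262.1 221.4] 17 [0.654  0.1454 0.03  ]
hole [321.6 233. ] 9 [0.623 0.01  0.03 ]
hole [368.7 233.6] 19 [ 0.6184 -0.0972  0.03  ]
hole [284.8 238.5] 18 [0.6127 0.094  0.03  ]
hole [342.  245.1] 20 [ 0.5938 -0.0358  0.03  ]
ring 186 [ 0.5878104  -0.00386692  0.08125712] [0.63136848 0.05887625 0.1340215 ] [0.60956568 0.02736899 0.1081698 ]
[-0.75951323  0.11247306  0.64069452]
top [0.62749876 0.02503035 0.13092052] foot [0.59247948 0.02878652 0.08453449]
px 298 327 221 244
```

View pics/crop.png

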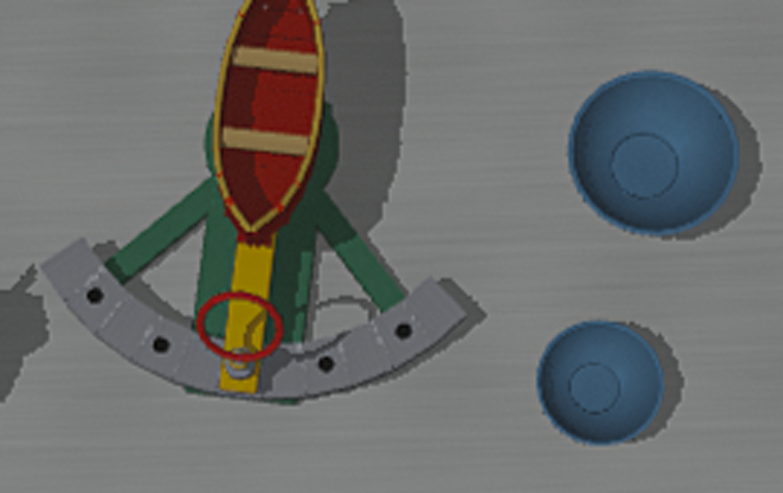

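The crop confirms the choice: the smallest bowl is at top pixel (438,251), against (455,172) and (485,324) for the larger two, and it lies on the −y side. The red ring's only look-alikes are its shadow at (345,232) and the hull. The four free holes fix the pivot at (0.780, 0.003) with x turned −8.35°. That puts the ring centre at (0.611, 0.028, 0.106), and the depth reading gives (0.610, 0.027, 0.108). The target is −0.35 rad, which puts the ring centre at about (0.613, −0.032).

Emit:
carry_out --motion "0.0154 0.0273 0.004 0 0 -0.93 255;0.0154 0.0273 0.004 0 0 -0.93 255;0.0154 0.0273 0.004 0 0 -0.93 255;0.0154 0.0273 0.004 0 0 -0.93 255;0.0154 0.0273 0.004 0 0 -0.93 255;0.0154 0.0273 0.004 0 0 -0.93 255;0.0154 0.0273 0.004 0 0 -0.93 255;0.0154 0.0273 0.004 0 0 -0.93 255;0.0154 0.0273 0.004 0 0 -0.93 255;0.0154 0.0273 0.004 0 0 -0.93 255;0.0154 0.0273 0.004 0 0 -0.93 255;0.0154 0.0273 0.004 0 0 -0.93 255;0.0154 0.0273 0.004 0 0 -0.93 255;0.0154 0.0273 0.004 0 0 -0.93 255;0.0154 0.0273 0.004 0 0 -0.93 255;0.0154 0.0273 0.004 0 0 -0.93 255;0.0154 0.0273 0.004 0 0 -0.93 255;0.0154 0.0273 0.004 0 0 -0.93 255;0.0154 0.0273 0.004 0 0 -0.93 255;0.0154 0.0273 0.004 0 0 -0.93 255" --grip_force 5

```text
time_s: 1.87
ee_pos: [0.5016, 0.0326, 0.2856]
eef_rot: [3.142, 0.0, 0.033]
force: [0.8, -0.5, 0.1]
grip_width: 0.0008
grip_force: 0.0
```

Emit:
carry_out --motion "0 0 0 0.2 -6 0 255;0 0 0 0.2 -6 0 255;0 0 0 0.2 -6 0 255;0 0 0 0.2 -6 0 255;0 0 0 0.2 -6 0 255;0 0 0 0.2 -6 0 255;0 0 0 0.2 -6 0 255;0 0 0 0.2 -6 0 255;0 0 0 0 0 0 255;0 0 0 0 0 0 255;0 0 0 0 0 0 255"

```text
time_s: 2.78
ee_pos: [0.5015, 0.031, 0.2862]
eef_rot: [3.141, -0.836, 0.035]
force: [0.6, -0.6, 0.2]
grip_width: 0.0005
grip_force: 0.0
```

Emit:
carry_out --motion "0.008 -0.0006 -0.0174 0 0 0 255;0.008 -0.0006 -0.0174 0 0 0 255;0.008 -0.0006 -0.0174 0 0 0 255;0.008 -0.0006 -0.0174 0 0 0 255;0.008 -0.0006 -0.0174 0 0 0 255;0.008 -0.0006 -0.0174 0 0 0 255;0.008 -0.0006 -0.0174 0 0 0 255;0.008 -0.0006 -0.0174 0 0 0 255;0 0 0 0 0 0 255;0 0 0 0 0 0 255"

```text
time_s: 3.62
ee_pos: [0.5622, 0.0278, 0.1549]
eef_rot: [-3.138, -0.838, 0.035]
force: [-0.3, -0.1, 0.3]
grip_width: 0.0003
grip_force: 0.0
```

Run:
```python
from h import *
print(ctrl.get_obs()["ee_pos"])
t=cam("top");s=cam("scene")
a=cv2.resize(t["pixels"][190:270,270:370],(400,320),interpolation=cv2.INTER_CUBIC)
b=cv2.resize(s["pixels"][190:290,265:390],(400,320),interpolation=cv2.INTER_CUBIC)
cv2.imwrite("pics/pre.png",np.hstack([a,b])[...,::-1])
```

```text
[0.56222836 0.02781973 0.1548935 ]
```

View pics/pre.png

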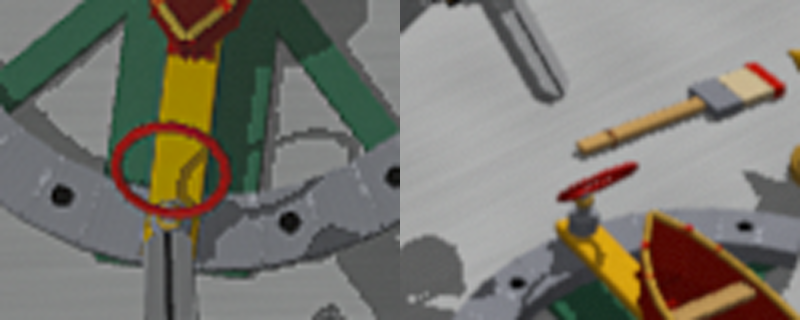

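The left half (top view) shows the closed finger in line with the ring, just before it at crop (168,235), with the ring at (170,170). The right half shows the finger well above the ring. The measured TCP sits about 68 mm before the ring centre, within 3 mm of its axis, so I will go in along the finger.

Emit:
carry_out --motion "0.0084 0 -0.0081 0 0 0 255;0.0084 0 -0.0081 0 0 0 255;0.0084 0 -0.0081 0 0 0 255;0.0084 0 -0.0081 0 0 0 255;0.0084 0 -0.0081 0 0 0 255;0.0084 0 -0.0081 0 0 0 255;0.0084 0 -0.0081 0 0 0 255;0.0084 0 -0.0081 0 0 0 255;0 0 0 0 0 0 255;0 0 0 0 0 0 255;0 0 0 0 0 0 255"

```text
time_s: 4.63
ee_pos: [0.6152, 0.0283, 0.1049]
eef_rot: [-3.136, -0.841, 0.035]
force: [0.2, -0.1, -0.0]
grip_width: 0.0001
grip_force: 0.0
```

```bash
cat > look.py <<'E'
from h import *
import sys
print(ctrl.get_obs()["ee_pos"],ctrl.get_obs()["force"])
t=cam("top");s=cam("scene")
a=cv2.resize(t["pixels"][190:270,270:370],(400,320),interpolation=cv2.INTER_CUBIC)
b=cv2.resize(s["pixels"][190:290,265:390],(400,320),interpolation=cv2.INTER_CUBIC)
cv2.imwrite(f"pics/{sys.argv[1]}.png",np.hstack([a,b])[...,::-1])
for c,n in((t,"top"),(s,"scene")):
    P=pts(c);h=cv2.cvtColor(c["pixels"],cv2.COLOR_RGB2HSV).astype(int)
    m=((h[...,0]<8)|(h[...,0]>172))&(h[...,1]>120)&(h[...,2]>60)
    r=np.hypot(P[...,0]-.780,P[...,1]-.003);Q=P[m&(r>.135)&(r<.21)&(P[...,2]>.07)&(P[...,2]<.17)]
    if len(Q)<10: print(n,len(Q));continue
    q=Q[np.argsort(Q[:,2])[-20:]].mean(0);mq=Q.mean(0)
    print(n,len(Q),"top",q.round(4),"mean",mq.round(4),"heading deg",np.degrees(np.arctan2(.003-mq[1],.780-mq[0])).round(1))
E
python3 look.py in
```

```text
[0.61521099 0.02834298 0.10485061] [ 0.22377137 -0.10536701 -0.01332484]
top 153 top [0.6277 0.0228 0.1314] mean [0.6131 0.027  0.113 ] heading deg -8.2
scene 82 top [0.6298 0.0248 0.1307] mean [0.6152 0.022  0.1142] heading deg -6.6
```

View pics/in.png

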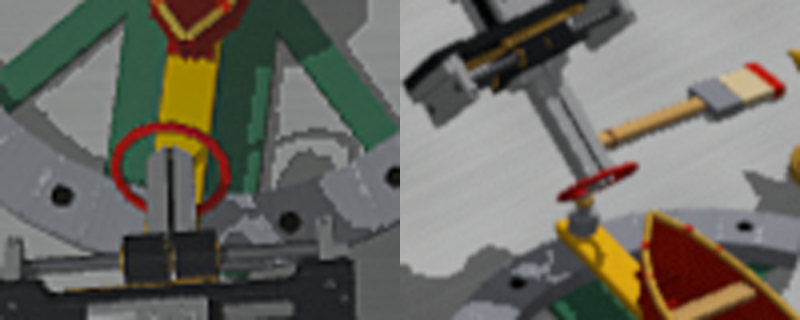

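The finger is centred and has just entered the opening: crop (170,170) in the left half, with the tip at the ring at (597,180) in the right. Moves come up about 20 % short, so I will go about 22 mm deeper and then lift.

Emit:
carry_out --motion "0.005 0 -0.0045 0 0 0 255;0.005 0 -0.0045 0 0 0 255;0.005 0 -0.0045 0 0 0 255;0.005 0 -0.0045 0 0 0 255;0 0 0 0 0 0 255;0 0 0 0 0 0 255;0 0 0 0 0 0 255"

```text
time_s: 5.32
ee_pos: [0.635, 0.0282, 0.0863]
eef_rot: [-3.137, -0.841, 0.035]
force: [1.0, -0.2, 0.3]
grip_width: 0.0007
grip_force: 0.0
```

Emit:
carry_out --motion "0 0 0.004 0 0 0 255;0 0 0.004 0 0 0 255;0 0 0.004 0 0 0 255;0 0 0.004 0 0 0 255;0 0 0.003 0 0 0 255;0 0 0 0 0 0 255;0 0 0 0 0 0 255;0 0 0 0 0 0 255"

```text
time_s: 5.98
ee_pos: [0.6347, 0.0282, 0.1043]
eef_rot: [-3.137, -0.839, 0.035]
force: [-1.2, 1.2, -5.2]
grip_width: 0.0008
grip_force: 2.1
```

```bash
python3 look.py l1
```

```text
[0.63467628 0.0281819  0.10434453] [-1.18717996  1.15663829 -5.24005952]
top 131 top [0.6279 0.0228 0.134 ] mean [0.6176 0.0265 0.1197] heading deg -8.2
scene 70 top [0.6295 0.0236 0.1329] mean [0.6176 0.018  0.1188] heading deg -5.3
```

The finger has contact at about 5 N and the ring is up about 2.5 mm. I will raise it another 12 mm.

Emit:
carry_out --motion "0 0 0.003 0 0 0 255;0 0 0.003 0 0 0 255;0 0 0.003 0 0 0 255;0 0 0.003 0 0 0 255;0 0 0 0 0 0 255;0 0 0 0 0 0 255;0 0 0 0 0 0 255"

```text
time_s: 6.67
ee_pos: [0.6349, 0.0282, 0.1163]
eef_rot: [-3.136, -0.839, 0.035]
force: [-2.9, 0.5, -5.9]
grip_width: 0.0006
grip_force: 3.0
```

```bash
python3 look.py l2
```

```text
[0.63486537 0.02820142 0.11627074] [-2.90162206  0.47218784 -5.85669115]
top 135 top [0.6289 0.0268 0.1453] mean [0.6182 0.027  0.1316] heading deg -8.4
scene 78 top [0.6297 0.0248 0.1442] mean [0.6162 0.0184 0.1292] heading deg -5.4
```

The pin is about 14 mm up and clear, with 6 N on the ring. I will swing most of the way, about 46 of 53 mm toward −y.

Emit:
carry_out --motion "-0.0002 -0.0029 0 0 0 0 255;-0.0002 -0.0029 0 0 0 0 255;-0.0002 -0.0029 0 0 0 0 255;-0.0002 -0.0029 0 0 0 0 255;-0.0001 -0.0029 0 0 0 0 255;-0.0001 -0.0029 0 0 0 0 255;0 -0.0029 0 0 0 0 255;0 -0.0029 0 0 0 0 255;0 -0.0029 0 0 0 0 255;0 -0.0029 0 0 0 0 255;0.0001 -0.0029 0 0 0 0 255;0.0001 -0.0029 0 0 0 0 255;0.0002 -0.0029 0 0 0 0 255;0.0002 -0.0029 0 0 0 0 255;0.0002 -0.0029 0 0 0 0 255;0.0002 -0.0029 0 0 0 0 255;0 0 0 0 0 0 255;0 0 0 0 0 0 255;0 0 0 0 0 0 255"

```text
time_s: 8.35
ee_pos: [0.6345, -0.019, 0.1162]
eef_rot: [-3.138, -0.839, 0.035]
force: [-10.0, -1.0, -5.8]
grip_width: 0.0002
grip_force: 5.2
```

```bash
python3 look.py sw
```

```text
[ 0.63454635 -0.01899425  0.1161584 ] [-9.98745648 -0.95311741 -5.81867511]
top 125 top [ 0.6282 -0.0192  0.1443] mean [ 0.6187 -0.0218  0.1318] heading deg 8.7
scene 60 top [ 0.63   -0.0204  0.1444] mean [ 0.6257 -0.0336  0.1359] heading deg 13.3
```

View pics/sw.png

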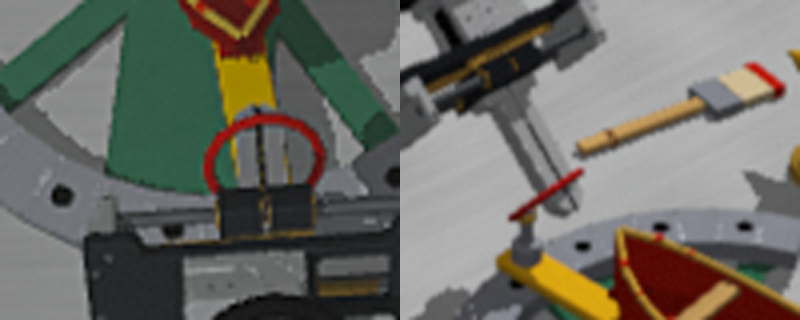

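The left half shows the arm at roughly +8.7° heading (the target is 11.7°), with the finger still in the ring at crop (262,150). The right half shows the pin raised over the plate. I will go a little further, stopping short of the hole, and then lower the finger so the pin rides on the plate.

Emit:
carry_out --motion "-0.001 -0.0015 0 0 0 0 255;0 -0.0015 0 0 0 0 255;0 -0.0015 0 0 0 0 255;0 0 0 0 0 0 255;0 0 0 0 0 0 255;0 0 -0.003 0 0 0 255;0 0 -0.003 0 0 0 255;0 0 -0.003 0 0 0 255;0 0 -0.003 0 0 0 255;0 0 -0.003 0 0 0 255;0 0 0 0 0 0 255;0 0 0 0 0 0 255;0 0 0 0 0 0 255"

```text
time_s: 9.53
ee_pos: [0.6347, -0.0228, 0.1027]
eef_rot: [-3.137, -0.841, 0.035]
force: [-0.6, -0.8, -0.4]
grip_width: 0.0006
grip_force: 0.0
```

```bash
python3 look.py dn
```

```text
[ 0.63470223 -0.02282404  0.10270215] [-0.57919089 -0.7695673  -0.40065087]
top 131 top [ 0.6282 -0.0217  0.1419] mean [ 0.6181 -0.0263  0.1266] heading deg 10.3
scene 56 top [ 0.6303 -0.0228  0.1405] mean [ 0.6262 -0.0384  0.1322] heading deg 15.1
```

The pin is now riding on the plate: the ring top is at 0.141 m, 10 mm up, and the arm is about 1.4° short. I will lower the finger a little more and push sideways slowly.

Emit:
carry_out --motion "0 0 -0.003 0 0 0 255;0 0 -0.003 0 0 0 255;0 -0.002 0 0 0 0 255;0 -0.002 0 0 0 0 255;0 -0.0015 0 0 0 0 255;0 -0.0015 0 0 0 0 255;0 -0.001 0 0 0 0 255;0 -0.001 0 0 0 0 255;0 0 0 0 0 0 255;0 0 0 0 0 0 255"

```text
time_s: 10.47
ee_pos: [0.6342, -0.0318, 0.0959]
eef_rot: [-3.137, -0.84, 0.035]
force: [-0.4, 0.1, -0.4]
grip_width: 0.0003
grip_force: 0.0
```

```bash
python3 look.py p1
```

```text
[ 0.63416893 -0.0317911   0.09587203] [-0.40610359  0.09137436 -0.43723757]
top 143 top [ 0.6285 -0.0247  0.1413] mean [ 0.6157 -0.025   0.1242] heading deg 9.7
scene 54 top [ 0.6302 -0.0243  0.1401] mean [ 0.6259 -0.039   0.1317] heading deg 15.2
```

Emit:
carry_out --motion "0 -0.001 0 0 0 0 255;0 -0.001 0 0 0 0 255;0 -0.001 0 0 0 0 255;0 -0.001 0 0 0 0 255;0 -0.001 0 0 0 0 255;0 0 0 0 0 0 255;0 0 0 0 0 0 255"

```text
time_s: 11.15
ee_pos: [0.6342, -0.0367, 0.0958]
eef_rot: [-3.137, -0.84, 0.035]
force: [-0.0, 0.1, 0.1]
grip_width: 0.0006
grip_force: 0.6
```

```bash
python3 look.py p2
```

```text
[ 0.63418036 -0.03671152  0.09584679] [-0.00955222  0.11077175  0.10404284]
top 137 top [ 0.6291 -0.0246  0.1413] mean [ 0.6159 -0.0233  0.1252] heading deg 9.1
scene 52 top [ 0.6308 -0.0257  0.1405] mean [ 0.6263 -0.0389  0.1321] heading deg 15.3
```

Contact is just beginning (finger pad force 0.6 N). I will push on slowly.

Emit:
carry_out --motion "0 -0.001 0 0 0 0 255;0 -0.001 0 0 0 0 255;0 -0.001 0 0 0 0 255;0 0 0 0 0 0 255;0 0 0 0 0 0 255"

```text
time_s: 11.67
ee_pos: [0.6341, -0.04, 0.0958]
eef_rot: [-3.137, -0.84, 0.034]
force: [-0.1, -0.5, -0.4]
grip_width: 0.0005
grip_force: 0.1
```

```bash
python3 look.py p3
```

```text
[ 0.63413361 -0.04000234  0.09579689] [-0.05726554 -0.54757358 -0.39407112]
top 133 top [ 0.63   -0.0315  0.1326] mean [ 0.6176 -0.0314  0.1158] heading deg 12.0
scene 58 top [ 0.6315 -0.0312  0.1316] mean [ 0.628  -0.0458  0.1231] heading deg 17.8
```

The pin dropped: the ring top is at 0.132 m and the heading is 12.0°. I will ease the finger back to the middle of the ring and check.

Emit:
carry_out --motion "0 0.002 -0.001 0 0 0 255;0 0.002 -0.001 0 0 0 255;0 0.002 -0.001 0 0 0 255;0 0.002 -0.001 0 0 0 255;0 0 0 0 0 0 255;0 0 0 0 0 0 255"

```text
time_s: 12.27
ee_pos: [0.6341, -0.0315, 0.0917]
eef_rot: [-3.137, -0.84, 0.035]
force: [-0.8, -0.7, -0.5]
grip_width: 0.0002
grip_force: 0.0
```

```bash
python3 look.py c1
```

```text
[ 0.63412935 -0.03151007  0.09169018] [-0.80623577 -0.65736461 -0.52808727]
top 139 top [ 0.6301 -0.0308  0.1319] mean [ 0.6183 -0.0344  0.116 ] heading deg 13.0
scene 55 top [ 0.6315 -0.0299  0.1312] mean [ 0.6278 -0.0462  0.1227] heading deg 17.9
```

View pics/c1.png

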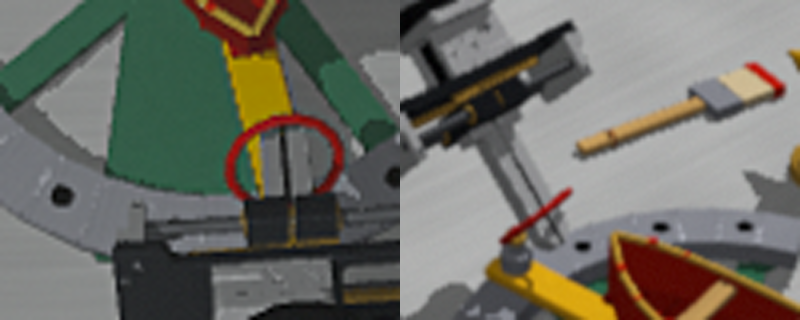

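The left half shows the ring at crop (285,160) with the finger centred in it. The right half shows the pin seated, with the ring low on the arm at (515,240). I will withdraw along the finger.

Emit:
carry_out --motion "-0.0075 0 0.0068 0 0 0 255;-0.0075 0 0.0068 0 0 0 255;-0.0075 -0.0005 0.0068 0 0 0 255;-0.0075 0 0.0068 0 0 0 255;-0.0075 -0.0005 0.0068 0 0 0 255;-0.0075 0 0.0068 0 0 0 255;-0.0075 -0.0005 0.0068 0 0 0 255;-0.0075 0 0.0068 0 0 0 255;-0.0075 -0.0005 0.0068 0 0 0 255;-0.0075 0 0.0068 0 0 0 255;-0.01 0 0.015 0 0 0 255;-0.01 0 0.015 0 0 0 255;-0.01 0 0.015 0 0 0 255;-0.01 0 0.015 0 0 0 255;-0.01 0 0.015 0 0 0 255;0 0 0 0 0 0 255;0 0 0 0 0 0 255;0 0 0 0 0 0 255;0 0 0 0 0 0 255"

```text
time_s: 13.95
ee_pos: [0.5092, -0.0337, 0.2338]
eef_rot: [-3.136, -0.839, 0.034]
force: [-0.2, -1.1, -0.5]
grip_width: 0.0004
grip_force: 0.0
```

```bash
python3 look.py out
python3 - <<'E'
from h import *
cv2.imwrite("pics/fin.png",cam("top")["pixels"][...,::-1])
E
```

```text
[ 0.50921888 -0.0336878   0.23377945] [-0.1744075  -1.1155494  -0.47976148]
top 175 top [ 0.6294 -0.0295  0.1316] mean [ 0.6122 -0.0339  0.1089] heading deg 12.4
scene 60 top [ 0.6314 -0.0302  0.1316] mean [ 0.6271 -0.0451  0.1226] heading deg 17.5
```

View pics/fin.png

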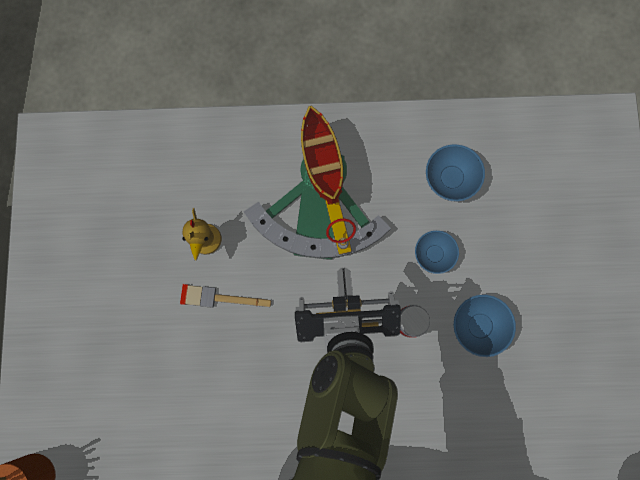

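The top view shows the arm at the next hole toward the dish, with the ring at (341,231), the middle hole open at (313,247) and the finger clear. The dish, phoenix, brush and can are all where they were. The ring top is back at its seated height, so I am handing in.

```bash
python3 -c "
from station import ctrl
print(ctrl.hand_in())"
```

```text
the job is handed in; nothing more can be done
None
```

The spring pin is in the next hole toward the small blue dish with the finger out of the ring, none of the loose things visibly moved, and the job is handed in (the hand-in returned no verdict).

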